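# Clip down the lid of the nursery box

## Robot

A 6-joint arm with a two-finger parallel gripper is mounted at the origin on the work surface. World frame = base frame: x ahead of the robot, y to its left, z up, the work surface at z = 0. Lengths are in mm, angles in rad, forces in N, time in s.
With the tool pointing down it reaches from about 350 to 875 mm from the base axis. Payload 15.5 kg.
Tool frame: the origin (TCP) lies midway between the tips of the shut fingers; the grasp point (between the pads) lies grip_point_offset behind it (grip_point_offset is the distance from the TCP to the grasp point, in mm); z points along the fingers, y is the line along which they close (so a half turn about z gives the same grasp; the last joint's range is limited). The gripper opens to 85 mm and grips with 20 to 120 N. Pads are 22 mm wide; open, the fingers measure 114 mm over their backs; the gripper's body (76 mm by 85 mm) begins 54 mm behind the grasp point. The pads swing forward as they close: fully open they stand 13 mm farther back than shut.
Start: joints at [1.242, 0.494, 1.345, -0, 1.302, -0.096], TCP at [144.184, 608.143, 231.277] pointing down, gripper open.
Joint ranges: [-2.91, 2.91], [-0.82, 2.16], [0.22, 2.67], [-1.22, 4.37], [0.12, 2.79], [-3.08, 3.08]. Speed limits (rad/s): [1.89, 1.89, 2.57, 3.01, 3.01, 3.01].

## Interface

Orientations are given as a 3x3 rotation matrix whose columns are the frame's x, y, z axes.
In Python, from plant import * gives the robot as it stands.
- The arm moves only by the tool carry_out, never from a script. Its argument "moves" is a list of rows, each an object with "xyz": the shift along the tool's x, y, z in units of 40 mm (1.0 is 40 mm), a list of three; "angular": the turn, a rotation vector about the tool's x, y, z in units of 8 degrees (1.0 is 8 degrees), a list of three; "fingers": the opening, from 0 (shut) to 1 (fully open). A call has 1 to 8 rows; each row is the pose to reach, as a shift and turn from the pose commanded when the call began, along the tool's axes at that moment; what a row does not reach only later rows make up. A row lasts 1/10 s, in which the tool goes at most 50 mm and 8.59 degrees, less where a joint would pass 70% of its speed; a pose out of reach is approached as far as the arm can. A call with a gripper value outside its range is refused whole. The fingers move at their own pace and stop on an object; "force" is the grip in N (left out, the last holds). Time passes only in rows, so rows that repeat a pose let the fingers close. It gives the time, the measured TCP pose, the force, the opening and the grip force at its end, in the units of the state.
- read_state(): the state, without advancing time (a new reading comes with each control period).
- capture(name): name is "scene" or "top"; returns a dict with "pixels" (384x512x3 uint8, red, green, blue), "fx", "fy", "cx", "cy" (pixels), "eye" and "attitude" of the camera in the world. Camera axes: x right, y up, looking along -z (the intrinsics and any distortion apply to the point x, -y, -z); pixel columns grow to the right and rows downward; lengths in mm; the calibration is good to about 2 mm. A picture is of the moment at which its call begins. There is no depth.
- close_job(): hands the job in; it is judged then, once.
The state is a dict: "time": time; "q": joint angles; "dq": joint speeds; "joint_torque": joint torques, N m; "eef_pos": TCP position; "tcp_rot": TCP orientation; "wrist_force": force on the tool from outside, world axes, zero at the start; "ft_torque": the same for the moment, N m; "opening": finger opening in mm; "finger_force": force on a finger pad.
Only numpy, scipy, OpenCV 4.12 (cv2) and the standard library are available. Lean on these libraries where they do the work, as an engineer would, in place of code of your own. Each camera call takes 0.05 s, during which the arm holds its last target. There are 200 camera calls.

## Task

Snap down all four lid clips of the larger storage box so that each lies flat with its lip over the rim. Go by opposite corners: start with any clip, next the one diagonally opposite, and only then the other two.

Things in the scene. Friction and masses are not known exactly. Their poses are not given: they have to be found in the camera images.
- box: larger of two lidded boxes (the other: 120x90x55 mm, two clips, not wanted): white, grey lid already on, 220 mm long (its y), 150 wide (x), lid top 85 above its underside; it stands fast on the table. Origin: centre of the underside; x to its far side, y left, z up, yaw within 0.35 rad of the robot's. Four white clips 28 mm wide hinge on the lid, two along each long side; lid otherwise bare
- clip_near_left (a joint): clip on the box, robot's side, left. Box frame, mm: hinge along y at (-37, +70, 88); shut, it reaches outward to x=-81, top face at z=91, lip hooked over the rim; open, its end is at x=-73, z=113. Press at (-60, +70). Angle 0 = shut flat, 0.6 rad = fully open (starts there). Over-centre: springs open above 0.3, snaps shut and stays below; needs about 5 N down
- clip_near_right (a joint): clip on the box, robot's side, right. Box frame, mm: hinge along y at (-37, -70, 88); shut, it reaches outward to x=-81, top face at z=91, lip hooked over the rim; open, its end is at x=-73, z=113. Press at (-60, -70). Angle 0 = shut flat, 0.6 rad = fully open (starts there). Over-centre: springs open above 0.3, snaps shut and stays below; needs about 5 N down
- clip_far_left (a joint): clip on the box, far side, left. Box frame, mm: hinge along y at (+37, +70, 88); shut, it reaches outward to x=+81, top face at z=91, lip hooked over the rim; open, its end is at x=+73, z=113. Press at (+60, +70). Angle 0 = shut flat, 0.6 rad = fully open (starts there). Over-centre: springs open above 0.3, snaps shut and stays below; needs about 5 N down
- clip_far_right (a joint): clip on the box, far side, right. Box frame, mm: hinge along y at (+37, -70, 88); shut, it reaches outward to x=+81, top face at z=91, lip hooked over the rim; open, its end is at x=+73, z=113. Press at (+60, -70). Angle 0 = shut flat, 0.6 rad = fully open (starts there). Over-centre: springs open above 0.3, snaps shut and stays below; needs about 5 N down

How it is judged:
By the outcome, as a careful person would: the job done as asked, in the order asked, and still so for the second after the job is handed in, with the robot touching nothing.
It also fails if it takes over 42 s, if anything falls off the work surface, if the arm or the gripper's body presses on something with over 40 N, if the wrist force passes 120 N, or if a joint passes its speed limit or range.

## Working session

There is one attempt and no reset: what is moved stays moved. The work goes in short steps, Python scripts to look and compute and a tool call to move; the robot and the scene stay as the last step left them, time stands still between calls to the robot, and variables do not carry over. Pictures are saved under pics/ and viewed, at most 10 in all, crops included, and the job is handed in when it is done.

Besides the shell and the picture viewer there is one more tool, called as name([rows], argument=value, ...), one row to a line, values as JSON. carry_out: Moves the arm, as the interface text tells. Its arguments: {"type":"object","properties":{"moves":{"type":"array","items":{"type":"object","properties":{"xyz":{"type":"array","items":{"type":"number"}},"angular":{"type":"array","items":{"type":"number"}},"fingers":{"type":"number"}}}},"force":{"type":"number"}},"required":["moves"]}

```bash
mkdir -p pics
python3 - <<'E'
from plant import *
import cv2,pickle
for n in("scene","top"):
    c=capture(n);cv2.imwrite(f"pics/{n}0.png",c["pixels"][:,:,::-1]);pickle.dump(c,open(n+".pkl","wb"))
    print({k:v for k,v in c.items() if k!="pixels"})
print(read_state())
E
```

```text
{'fx': 411.64769078695093, 'fy': 411.64769078695093, 'cx': 260.22206749159176, 'cy': 194.68157144471311, 'eye': array([1174.20271049, -138.53192186,  756.52828033]), 'attitude': array([[ 0.17780257, -0.70887347,  0.68255744],
       [ 0.98402777,  0.13420335, -0.11695642],
       [-0.00869419,  0.69245063,  0.72141288]])}
{'fx': 369.74603775007114, 'fy': 369.74603775007114, 'cx': 259.0247961871597, 'cy': 191.38920987340336, 'eye': array([488.15024075,   1.52399769, 785.05650096]), 'attitude': array([[-0.01705302,  0.99617789, -0.08566681],
       [-0.99895265, -0.01333658,  0.04376906],
       [ 0.04245927,  0.08632348,  0.99536198]])}
{'time': 0.1, 'q': array([ 1.24252209e+00,  4.94179260e-01,  1.34606356e+00,  3.69407726e-05,
        1.30251628e+00, -9.55155418e-02]), 'dq': array([ 5.28922167e-05,  4.79661555e-04, -3.10715750e-04, -2.40506953e-03,
        2.38760037e-03,  1.58028237e-03]), 'joint_torque': array([ 2.04227319e-03, -8.83591175e+01, -3.84564972e+01, -3.67933544e-04,
        5.11114747e-03, -1.26057006e-05]), 'eef_pos': array([144.05294359, 607.83642357, 230.72558944]), 'tcp_rot': array([[-9.73031477e-01,  2.30672013e-01, -4.09792831e-04],
       [ 2.30672330e-01,  9.73030874e-01, -1.09267928e-03],
       [ 1.46690546e-04, -1.15773920e-03, -9.99999319e-01]]), 'wrist_force': array([ 0.1806203 , -0.09957692, -0.36904661]), 'ft_torque': array([ 0.00672486, -0.00596523,  0.05218589]), 'finger_force': 0.0, 'opening': 85.31202889610823}
```

View pics/top0.png

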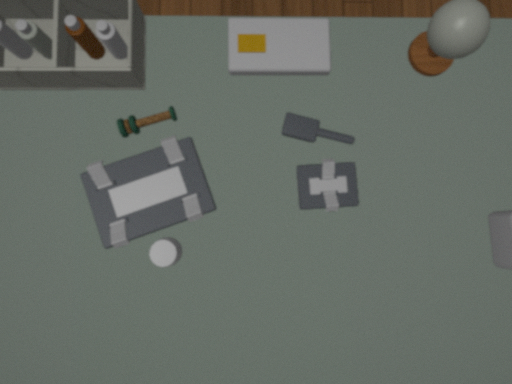

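View pics/scene0.png

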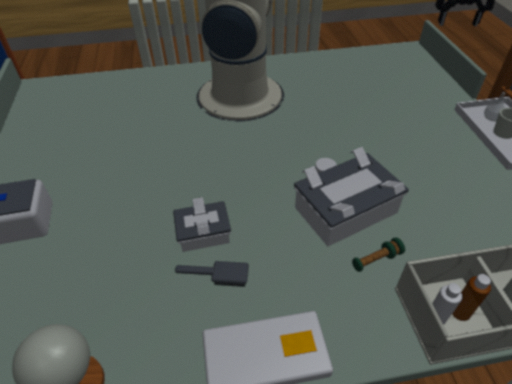

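The top view shows the large box with its lid corners near (82,188), (192,139), (214,209) and (106,246), and four open clips. A white round object stands by its near edge at (163,253). The small box is at (327,186). The scene view agrees.

```bash
cat > h.py <<'E'
import numpy as np,cv2,pickle
def back(c,uv,z):
    uv=np.atleast_2d(uv).astype(float)
    d=np.c_[(uv[:,0]-c["cx"])/c["fx"],-(uv[:,1]-c["cy"])/c["fy"],-np.ones(len(uv))]@c["attitude"].T
    return (c["eye"]+d*((z-c["eye"][2])/d[:,2])[:,None])
def proj(c,P):
    p=(np.atleast_2d(P)-c["eye"])@c["attitude"]
    return np.c_[c["cx"]+c["fx"]*p[:,0]/-p[:,2],c["cy"]-c["fy"]*p[:,1]/-p[:,2]]
def box(P,b):
    P=np.atleast_2d(P).astype(float);s,k=np.sin(b[2]),np.cos(b[2])
    return np.c_[b[0]+k*P[:,0]-s*P[:,1],b[1]+s*P[:,0]+k*P[:,1],P[:,2]]
E
python3 - <<'E'
from h import *
c=pickle.load(open("top.pkl","rb"));im=c["pixels"]
g=im.max(2).astype(int)
print(im[200,95],im[225,150],im[300,150],im[160,130])
m=((g<95)).astype(np.uint8);m[:128]=0;m[255:]=0;m[:,:70]=0;m[:,230:]=0
m=cv2.morphologyEx(m,cv2.MORPH_OPEN,np.ones((3,3),np.uint8))
n,l,s,_=cv2.connectedComponentsWithStats(m);k=1+s[1:,4].argmax();print(s[1:])
v,u=np.where(l==k)
P=back(c,np.c_[u,v],85)[:,:2].astype(np.float32)
r=cv2.minAreaRect(P);print(r);print(cv2.boxPoints(r))
(x,y),(w,h),a=r
yaw=np.radians(a)
yaw=(yaw+np.pi/4)%(np.pi/2)-np.pi/4
b=[x,y,yaw];print(b)
big=cv2.resize(im[110:280,60:240,::-1].copy(),None,fx=3.3,fy=3.3,interpolation=cv2.INTER_CUBIC)
sc=cv2.imread("pics/scene0.png");c2=pickle.load(open("scene.pkl","rb"))
b2=cv2.resize(sc[140:250,280:420],None,fx=4,fy=4,interpolation=cv2.INTER_CUBIC)
pts=[(sx*75,sy*110,85) for sx in(1,-1) for sy in(1,-1)]
tips=[(sx*73,sy*70+e,113) for sx in(1,-1) for sy in(1,-1) for e in(-14,14)]
for Q,col in((pts,(0,0,255)),(tips,(0,255,0))):
  for u,v in proj(c,box(Q,b)): cv2.circle(big,(int((u-60+.5)*3.3),int((v-110+.5)*3.3)),3,col,-1)
  for u,v in proj(c2,box(Q,b)): cv2.circle(b2,(int((u-280+.5)*4),int((v-140+.5)*4)),3,col,-1)
cv2.imwrite("pics/o1.png",big[:, :590]);cv2.imwrite("pics/o2.png",b2)
E
```

```text
[86 88 91] [86 88 92] [103 113 105] [82 83 86]
[[ 119  128   21   10  157]
 [ 178  137   38   77 1365]
 [ 104  147   66   39 1380]
 [  81  172   34   65  914]
 [ 126  198   61   43 1417]
 [ 172  239   10   16   78]
 [ 104  245    8    4   28]]
((499.89666748046875, 167.66827392578125), (46.018836975097656, 116.40562438964844), 19.14980125427246)
[[459.0677   215.1024  ]
 [497.25327  105.138176]
 [540.72565  120.234146]
 [502.54007  230.19836 ]]
[499.89666748046875, 167.66827392578125, np.float64(0.33422708298959436)]
```

Run:
```python
from h import *
c=pickle.load(open("top.pkl","rb"));im=c["pixels"]
g=im.max(2).astype(int)
m=((g<95)).astype(np.uint8);m[:128]=0;m[255:]=0;m[:,:70]=0;m[:,230:]=0
m=cv2.morphologyEx(m,cv2.MORPH_OPEN,np.ones((3,3),np.uint8))
n,l,s,_=cv2.connectedComponentsWithStats(m)
v,u=np.where(np.isin(l,[k for k in range(1,n) if s[k,4]>500]))
P=back(c,np.c_[u,v],85)[:,:2].astype(np.float32)
r=cv2.minAreaRect(P);print(r)
(x,y),(w,h),a=r
yaw=np.radians(a)
yaw=(yaw+np.pi/4)%(np.pi/2)-np.pi/4
b=[x,y,yaw];print(b)
big=cv2.resize(im[110:280,60:240,::-1].copy(),None,fx=3.3,fy=3.3,interpolation=cv2.INTER_CUBIC)
sc=cv2.imread("pics/scene0.png");c2=pickle.load(open("scene.pkl","rb"))
b2=cv2.resize(sc[140:250,280:420],None,fx=4,fy=4,interpolation=cv2.INTER_CUBIC)
pts=[(sx*75,sy*110,85) for sx in(1,-1) for sy in(1,-1)]
tips=[(sx*73,sy*70+e,113) for sx in(1,-1) for sy in(1,-1) for e in(-14,14)]
for Q,col in((pts,(0,0,255)),(tips,(0,255,0))):
  for u,v in proj(c,box(Q,b)): cv2.circle(big,(int((u-60+.5)*3.3),int((v-110+.5)*3.3)),3,col,-1)
  for u,v in proj(c2,box(Q,b)): cv2.circle(b2,(int((u-280+.5)*4),int((v-140+.5)*4)),3,col,-1)
o=np.zeros((560,600,3),np.uint8)
o=np.hstack([cv2.resize(big,(400,378)),cv2.resize(b2,(400,314),).copy() if 0 else np.vstack([cv2.resize(b2,(400,314)),np.zeros((64,400,3),np.uint8)])])
cv2.imwrite("pics/o3.png",o)
```

```text
((551.2119140625, 178.48260498046875), (150.19671630859375, 219.6039276123047), 18.66713523864746)
[551.2119140625, 178.48260498046875, np.float64(0.3258029718294555)]
```

View pics/o3.png

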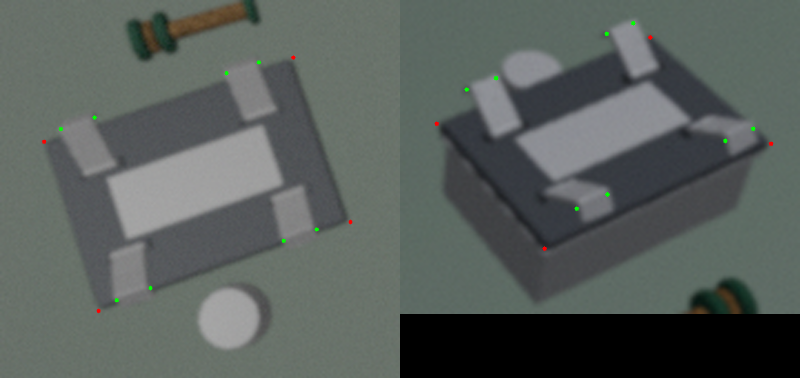

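```bash
cat > go.py <<'E'
from plant import *
from h import *
import sys
B=[551.2,178.5,.3258]
s=read_state();R=s["tcp_rot"];p=s["eef_pos"]
print(s["time"],p.round(1),s["wrist_force"].round(1),s["opening"].round(1))
for n,Q in dict(nl=(-60,70),fr=(60,-70),nr=(-60,-70),fl=(60,70)).items():
    t=box([*Q,float(sys.argv[1])],B)[0]
    print(n,t.round(1),(R.T@(t-p)/40).round(2))
E
python3 go.py 140
```

```text
Traceback (most recent call last):
  File "go.py", line 6, in <module>
    print(s["time"],p.round(1),s["wrist_force"].round(1),s["opening"].round(1))
                                                         ^^^^^^^^^^^^^^^^^^
AttributeError: 'float' object has no attribute 'round'
```

```bash
sed -i 's/,s\["opening"\].round(1)/,s["opening"]/' go.py; python3 go.py 140
```

```text
0.1 [144.1 607.8 230.7] [ 0.2 -0.1 -0.4] 85.31202889610823
nl [472.  225.6 140. ] [-10.18  -7.4    2.28]
fr [630.4 131.4 140. ] [-14.58  -8.78   2.28]
nr [516.8  93.  140. ] [-12.04 -10.37   2.28]
fl [585.6 264.  140. ] [-12.72  -5.81   2.27]
```

carry_out([
  {"xyz": [-10.18, -7.4, 0], "fingers": 0},
  {"xyz": [-10.18, -7.4, 0], "fingers": 0},
  {"xyz": [-10.18, -7.4, 0], "fingers": 0},
  {"xyz": [-10.18, -7.4, 0], "fingers": 0},
  {"xyz": [-10.18, -7.4, 0], "fingers": 0},
  {"xyz": [-10.18, -7.4, 0], "fingers": 0},
  {"xyz": [-10.18, -7.4, 0], "fingers": 0},
  {"xyz": [-10.18, -7.4, 0], "fingers": 0},
])

```text
validation failed for argument at $.mo...
```

```bash
python3 go.py 140
```

```text
0.1 [144.1 607.8 230.7] [ 0.2 -0.1 -0.4] 85.31202889610823
nl [472.  225.6 140. ] [-10.18  -7.4    2.28]
fr [630.4 131.4 140. ] [-14.58  -8.78   2.28]
nr [516.8  93.  140. ] [-12.04 -10.37   2.28]
fl [585.6 264.  140. ] [-12.72  -5.81   2.27]
```

carry_out([
  {"xyz": [-1, -0.7, 0], "angular": [0, 0, 0], "fingers": 0},
  {"xyz": [-2, -1.4, 0], "angular": [0, 0, 0], "fingers": 0},
  {"xyz": [-3, -2.1, 0], "angular": [0, 0, 0], "fingers": 0},
  {"xyz": [-4, -2.8, 0], "angular": [0, 0, 0], "fingers": 0},
  {"xyz": [-5, -3.6, 0], "angular": [0, 0, 0], "fingers": 0},
  {"xyz": [-6, -4.3, 0], "angular": [0, 0, 0], "fingers": 0},
  {"xyz": [-7, -5, 0], "angular": [0, 0, 0], "fingers": 0},
  {"xyz": [-8, -5.8, 0], "angular": [0, 0, 0], "fingers": 0},
])

```text
time: 0.9
eef_pos: [402.4, 308.0, 231.2]
tcp_rot: [[-0.973, 0.231, 0.0], [0.231, 0.973, 0.0], [-0.0, 0.0, -1.0]]
wrist_force: [1.9, 1.1, -0.7]
opening: 0.1
finger_force: 0.0
```

```bash
python3 go.py 140
```

```text
0.9 [402.4 308.  231.2] [ 1.9  1.1 -0.7] 0.07295628752520573
nl [472.  225.6 140. ] [-2.17 -1.6   2.28]
fr [630.4 131.4 140. ] [-6.57 -2.98  2.28]
nr [516.8  93.  140. ] [-4.02 -4.57  2.28]
fl [585.6 264.  140. ] [-4.71 -0.01  2.28]
```

carry_out([
  {"xyz": [-1.1, -0.8, 0.6], "angular": [0, 0, 0], "fingers": 0},
  {"xyz": [-2.17, -1.6, 1.2], "angular": [0, 0, 0], "fingers": 0},
  {"xyz": [-2.17, -1.6, 2.0], "angular": [0, 0, 0], "fingers": 0},
  {"xyz": [-2.17, -1.6, 2.5], "angular": [0, 0, 0], "fingers": 0},
  {"xyz": [-2.17, -1.6, 2.5], "angular": [0, 0, 0], "fingers": 0},
])

```text
time: 1.4
eef_pos: [469.6, 226.1, 128.8]
tcp_rot: [[-0.973, 0.232, -0.005], [0.232, 0.973, -0.002], [0.004, -0.003, -1.0]]
wrist_force: [0.3, -0.0, 0.8]
opening: -0.1
finger_force: 0.0
```

```bash
python3 go.py 93
python3 - <<'E'
from plant import *
import cv2
a=capture("scene")["pixels"][100:250,270:430,::-1];b=capture("top")["pixels"][110:270,60:230,::-1]
cv2.imwrite("pics/p1.png",cv2.hconcat([cv2.resize(a,(400,375)),cv2.resize(b,(400,375))]))
E
```

```text
1.4 [469.6 226.1 128.8] [ 0.3 -0.   0.8] -0.13884218972695572
nl [472.  225.6  93. ] [-0.06  0.    0.89]
fr [630.4 131.4  93. ] [-4.46 -1.37  0.88]
nr [516.8  93.   93. ] [-1.92 -2.96  0.89]
fl [585.6 264.   93. ] [-2.61  1.6   0.88]
```

View pics/p1.png

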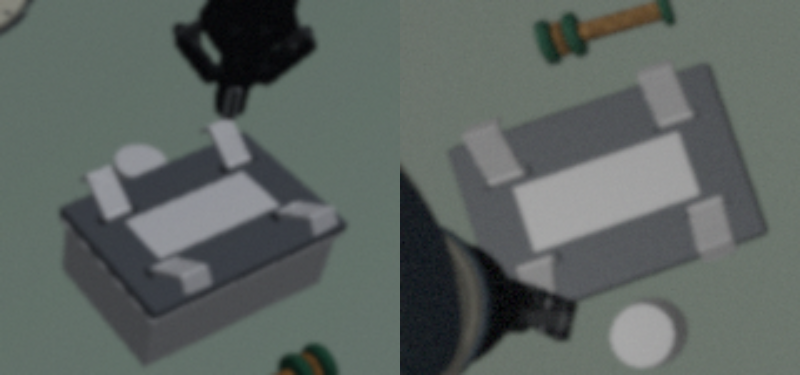

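The left pane shows the closed fingertips at (230,112), right over the near-left clip. Now I press down.

carry_out([
  {"xyz": [0, 0, 0.3], "angular": [0, 0, 0], "fingers": 0},
  {"xyz": [0, 0, 0.6], "angular": [0, 0, 0], "fingers": 0},
  {"xyz": [0, 0, 0.8], "angular": [0, 0, 0], "fingers": 0},
  {"xyz": [0, 0, 0.93], "angular": [0, 0, 0], "fingers": 0},
  {"xyz": [0, 0, 0.95], "angular": [0, 0, 0], "fingers": 0},
  {"xyz": [0, 0, 0.95], "angular": [0, 0, 0], "fingers": 0},
])

```text
time: 2.1
eef_pos: [470.9, 227.3, 93.2]
tcp_rot: [[-0.973, 0.231, -0.0], [0.231, 0.973, -0.0], [0.0, -0.0, -1.0]]
wrist_force: [1.0, -0.2, 0.2]
opening: 0.0
finger_force: 0.0
```

carry_out([
  {"xyz": [0, 0, -0.9], "angular": [0, 0, 0], "fingers": 0},
  {"xyz": [0, 0, -1.5], "angular": [0, 0, 0], "fingers": 0},
  {"xyz": [-1.1, -0.35, -1.5], "angular": [0, 0, 0], "fingers": 0},
  {"xyz": [-2.2, -0.7, -1.5], "angular": [0, 0, 0], "fingers": 0},
  {"xyz": [-3.3, -1.05, -1.5], "angular": [0, 0, 0], "fingers": 0},
  {"xyz": [-4.43, -1.41, -1.5], "angular": [0, 0, 0], "fingers": 0},
  {"xyz": [-4.43, -1.41, -1.0], "angular": [0, 0, 0], "fingers": 0},
  {"xyz": [-4.43, -1.41, -1.0], "angular": [0, 0, 0], "fingers": 0},
])

```text
time: 2.9
eef_pos: [629.8, 130.5, 131.3]
tcp_rot: [[-0.973, 0.232, -0.003], [0.232, 0.973, -0.0], [0.003, -0.001, -1.0]]
wrist_force: [-0.8, -0.2, -0.4]
opening: -0.2
finger_force: 0.0
```

```bash
python3 go.py 93
cat > pic.py <<'E'
from plant import *
import cv2,sys
a=capture("scene")["pixels"][100:250,270:430,::-1];b=capture("top")["pixels"][110:270,60:230,::-1]
cv2.imwrite(sys.argv[1],cv2.hconcat([cv2.resize(a,(400,375)),cv2.resize(b,(400,375))]))
E
python3 pic.py pics/p2.png
```

```text
2.9 [629.8 130.5 131.3] [-0.8 -0.2 -0.4] -0.1795933258365535
nl [472.  225.6  93. ] [4.39 1.4  0.97]
fr [630.4 131.4  93. ] [-0.01  0.03  0.96]
nr [516.8  93.   93. ] [ 2.53 -1.57  0.97]
fl [585.6 264.   93. ] [1.85 2.99 0.96]
```

View pics/p2.png

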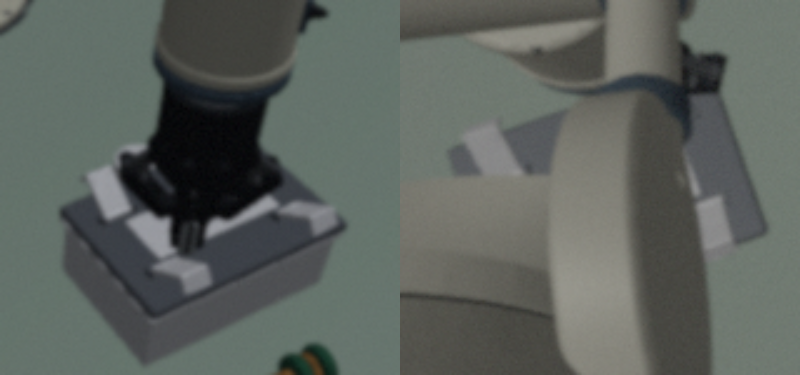

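The gripper hides the near-left clip, so I'll swing aside before pressing the second one.

carry_out([
  {"xyz": [0, -0.5, -0.5], "angular": [0, 0, 0], "fingers": 0},
  {"xyz": [-0.2, -1.5, -0.5], "angular": [0, 0, 0], "fingers": 0},
  {"xyz": [-0.4, -2.5, -0.5], "angular": [0, 0, 0], "fingers": 0},
  {"xyz": [-0.6, -3.5, -0.5], "angular": [0, 0, 0], "fingers": 0},
  {"xyz": [-0.8, -4.5, -0.5], "angular": [0, 0, 0], "fingers": 0},
  {"xyz": [-0.8, -4.5, -0.5], "angular": [0, 0, 0], "fingers": 0},
])

```text
time: 3.6
eef_pos: [619.7, -54.6, 154.7]
tcp_rot: [[-0.972, 0.233, 0.001], [0.233, 0.972, -0.001], [-0.002, -0.001, -1.0]]
wrist_force: [0.9, 0.4, -0.1]
opening: -0.1
finger_force: 0.0
```

```bash
python3 go.py 93; python3 pic.py pics/p3.png
```

```text
3.6 [619.7 -54.6 154.7] [ 0.9  0.4 -0.1] -0.08155038686814768
nl [472.  225.6  93. ] [5.23 5.95 1.53]
fr [630.4 131.4  93. ] [0.82 4.59 1.54]
nr [516.8  93.   93. ] [3.36 2.99 1.53]
fl [585.6 264.   93. ] [2.69 7.55 1.53]
```

View pics/p3.png

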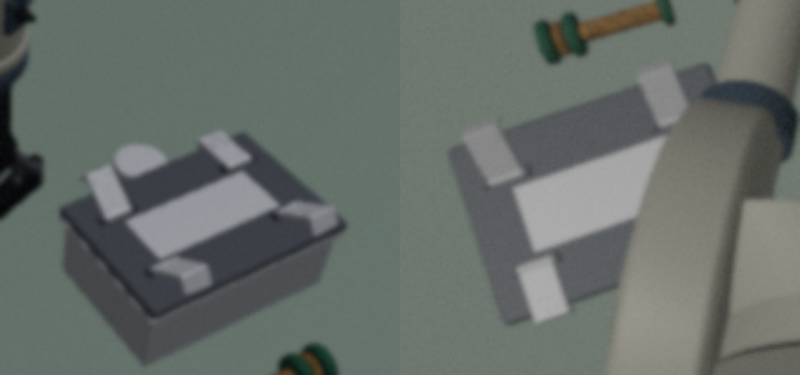

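The near-left clip at (225,148) now lies flat and reaches the rim; the other three are still open. Next is far-right.

carry_out([
  {"xyz": [0.2, 1.1, 0], "angular": [0, 0, 0], "fingers": 0},
  {"xyz": [0.4, 2.2, 0], "angular": [0, 0, 0], "fingers": 0},
  {"xyz": [0.6, 3.3, 0], "angular": [0, 0, 0], "fingers": 0},
  {"xyz": [0.8, 4.5, 0], "angular": [0, 0, 0], "fingers": 0},
  {"xyz": [0.8, 4.5, 0], "angular": [0, 0, 0], "fingers": 0},
  {"xyz": [0.8, 4.5, 0.5], "angular": [0, 0, 0], "fingers": 0},
])

```text
time: 4.3
eef_pos: [631.1, 135.2, 135.8]
tcp_rot: [[-0.974, 0.226, 0.005], [0.226, 0.974, 0.001], [-0.004, 0.002, -1.0]]
wrist_force: [0.6, -0.7, 0.3]
opening: -0.1
finger_force: 0.0
```

carry_out([
  {"xyz": [0, 0, 0.3], "angular": [0, 0, 0], "fingers": 0},
  {"xyz": [0, 0, 0.6], "angular": [0, 0, 0], "fingers": 0},
  {"xyz": [0, 0, 0.8], "angular": [0, 0, 0], "fingers": 0},
  {"xyz": [0, 0, 0.95], "angular": [0, 0, 0], "fingers": 0},
  {"xyz": [0, 0, 0.97], "angular": [0, 0, 0], "fingers": 0},
  {"xyz": [0, 0, 0.97], "angular": [0, 0, 0], "fingers": 0},
])

```text
time: 4.9
eef_pos: [630.4, 131.3, 94.5]
tcp_rot: [[-0.973, 0.231, -0.0], [0.231, 0.973, -0.0], [0.0, -0.0, -1.0]]
wrist_force: [0.1, 0.5, 0.5]
opening: -0.2
finger_force: 0.0
```

```bash
python3 go.py 93
```

```text
4.9 [630.4 131.3  94.5] [0.1 0.5 0.5] -0.24670356925491813
nl [472.  225.6  93. ] [4.4  1.38 0.04]
fr [630.4 131.4  93. ] [-0.    0.    0.04]
nr [516.8  93.   93. ] [ 2.54 -1.59  0.04]
fl [585.6 264.   93. ] [1.85 2.97 0.04]
```

carry_out([
  {"xyz": [0, 0, -0.9], "angular": [0, 0, 0], "fingers": 0},
  {"xyz": [0, 0, -1.5], "angular": [0, 0, 0], "fingers": 0},
  {"xyz": [-0.2, -1.1, -1.5], "angular": [0, 0, 0], "fingers": 0},
  {"xyz": [-0.4, -2.2, -1.5], "angular": [0, 0, 0], "fingers": 0},
  {"xyz": [-0.6, -3.3, -1.5], "angular": [0, 0, 0], "fingers": 0},
  {"xyz": [-0.8, -4.5, -1.5], "angular": [0, 0, 0], "fingers": 0},
  {"xyz": [-0.8, -4.5, -1.5], "angular": [0, 0, 0], "fingers": 0},
])

```text
time: 5.6
eef_pos: [619.9, -56.6, 155.1]
tcp_rot: [[-0.972, 0.235, 0.001], [0.235, 0.972, -0.001], [-0.001, -0.001, -1.0]]
wrist_force: [0.3, 1.2, 0.2]
opening: 0.1
finger_force: 0.0
```

```bash
python3 go.py 93; python3 pic.py pics/p4.png
```

```text
5.6 [619.9 -56.6 155.1] [0.3 1.2 0.2] 0.0815044943274571
nl [472.  225.6  93. ] [5.26 5.99 1.54]
fr [630.4 131.4  93. ] [0.85 4.63 1.55]
nr [516.8  93.   93. ] [3.39 3.03 1.55]
fl [585.6 264.   93. ] [2.72 7.59 1.54]
```

View pics/p4.png

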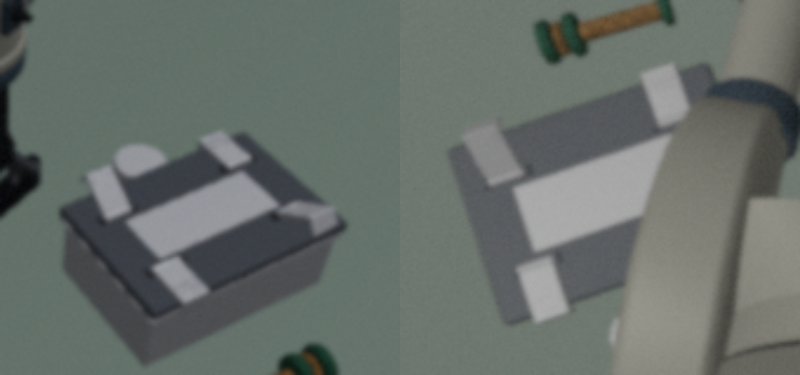

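The far-right clip at (180,280) is shut too. Next is near-right, then far-left.

carry_out([
  {"xyz": [0.85, 0.7, 0], "angular": [0, 0, 0], "fingers": 0},
  {"xyz": [1.7, 1.45, 0], "angular": [0, 0, 0], "fingers": 0},
  {"xyz": [2.5, 2.2, 0], "angular": [0, 0, 0], "fingers": 0},
  {"xyz": [3.34, 2.91, 0], "angular": [0, 0, 0], "fingers": 0},
  {"xyz": [3.34, 2.91, 0], "angular": [0, 0, 0], "fingers": 0},
  {"xyz": [3.34, 2.91, 0.5], "angular": [0, 0, 0], "fingers": 0},
  {"xyz": [3.34, 2.91, 0.5], "angular": [0, 0, 0], "fingers": 0},
])

```text
time: 6.4
eef_pos: [515.9, 94.0, 133.4]
tcp_rot: [[-0.973, 0.229, -0.002], [0.229, 0.973, -0.0], [0.002, -0.001, -1.0]]
wrist_force: [-0.4, 0.7, -0.1]
opening: 0.2
finger_force: 0.0
```

carry_out([
  {"xyz": [0, 0, 0.3], "angular": [0, 0, 0], "fingers": 0},
  {"xyz": [0, 0, 0.6], "angular": [0, 0, 0], "fingers": 0},
  {"xyz": [0, 0, 0.8], "angular": [0, 0, 0], "fingers": 0},
  {"xyz": [0, 0, 0.95], "angular": [0, 0, 0], "fingers": 0},
  {"xyz": [0, 0, 1.0], "angular": [0, 0, 0], "fingers": 0},
  {"xyz": [0, 0, 1.0], "angular": [0, 0, 0], "fingers": 0},
])

```text
time: 7.0
eef_pos: [516.8, 93.0, 94.2]
tcp_rot: [[-0.973, 0.231, -0.0], [0.231, 0.973, 0.0], [0.0, -0.0, -1.0]]
wrist_force: [-0.2, 0.2, -0.3]
opening: -0.1
finger_force: 0.0
```

```bash
python3 go.py 93
```

```text
7.0 [516.8  93.   94.2] [-0.2  0.2 -0.3] -0.10900977775461372
nl [472.  225.6  93. ] [1.86 2.97 0.03]
fr [630.4 131.4  93. ] [-2.54  1.59  0.03]
nr [516.8  93.   93. ] [0.   0.   0.03]
fl [585.6 264.   93. ] [-0.69  4.56  0.03]
```

carry_out([
  {"xyz": [0, 0, -0.9], "angular": [0, 0, 0], "fingers": 0},
  {"xyz": [0, 0, -1.5], "angular": [0, 0, 0], "fingers": 0},
  {"xyz": [-0.15, 1.0, -1.5], "angular": [0, 0, 0], "fingers": 0},
  {"xyz": [-0.3, 2.1, -1.5], "angular": [0, 0, 0], "fingers": 0},
  {"xyz": [-0.5, 3.3, -1.5], "angular": [0, 0, 0], "fingers": 0},
  {"xyz": [-0.69, 4.56, -1.5], "angular": [0, 0, 0], "fingers": 0},
  {"xyz": [-0.69, 4.56, -1.5], "angular": [0, 0, 0], "fingers": 0},
  {"xyz": [-0.69, 4.56, -1.0], "angular": [0, 0, 0], "fingers": 0},
])

```text
time: 7.8
eef_pos: [587.4, 266.0, 136.5]
tcp_rot: [[-0.973, 0.229, 0.005], [0.229, 0.973, 0.002], [-0.004, 0.003, -1.0]]
wrist_force: [-0.3, -0.3, -0.4]
opening: -0.1
finger_force: 0.0
```

carry_out([
  {"xyz": [0, 0, 0], "angular": [0, 0, 0], "fingers": 0},
  {"xyz": [0, 0, 0.3], "angular": [0, 0, 0], "fingers": 0},
  {"xyz": [0, 0, 0.6], "angular": [0, 0, 0], "fingers": 0},
  {"xyz": [0, 0, 0.8], "angular": [0, 0, 0], "fingers": 0},
  {"xyz": [0, 0, 0.95], "angular": [0, 0, 0], "fingers": 0},
  {"xyz": [0, 0, 1.0], "angular": [0, 0, 0], "fingers": 0},
  {"xyz": [0, 0, 1.0], "angular": [0, 0, 0], "fingers": 0},
])

```text
time: 8.5
eef_pos: [585.6, 264.0, 94.2]
tcp_rot: [[-0.973, 0.231, -0.001], [0.231, 0.973, -0.0], [0.001, -0.0, -1.0]]
wrist_force: [0.5, -0.1, 0.2]
opening: 0.3
finger_force: 0.0
```

carry_out([
  {"xyz": [0, 0, -0.9], "angular": [0, 0, 0], "fingers": 0},
  {"xyz": [0, 0, -1.8], "angular": [0, 0, 0], "fingers": 0},
  {"xyz": [0.1, 1, -2], "angular": [0, 0, 0], "fingers": 0},
  {"xyz": [0.3, 2, -2], "angular": [0, 0, 0], "fingers": 0},
  {"xyz": [0.5, 3, -2], "angular": [0, 0, 0], "fingers": 0},
  {"xyz": [0.7, 4, -2], "angular": [0, 0, 0], "fingers": 0},
  {"xyz": [0.9, 5, -2], "angular": [0, 0, 0], "fingers": 0},
  {"xyz": [0.9, 5, -2], "angular": [0, 0, 0], "fingers": 0},
])

```text
time: 9.3
eef_pos: [595.9, 471.9, 174.4]
tcp_rot: [[-0.974, 0.227, 0.001], [0.227, 0.974, 0.002], [-0.0, 0.002, -1.0]]
wrist_force: [-1.2, -0.5, -0.1]
opening: -0.1
finger_force: 0.0
```

```bash
python3 pic.py pics/p5.png
```

```text
(no output)
```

View pics/p5.png

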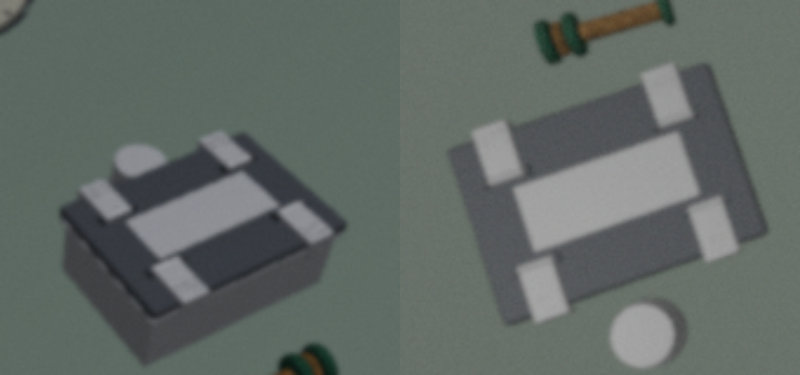

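All four clips, at (225,148), (180,280), (105,198) and (305,222) in the left pane, lie flat and reach the rim. The arm is clear of the box.

```bash
python3 -c "
from plant import *
print(close_job())"
```

```text
the job is handed in; nothing more can be done
None
```

All four clips of the larger box are snapped shut in diagonal order (near-left, far-right, near-right, far-left). The last pictures show each lying flat with the arm clear, and the job was handed in at about 9.4 s.

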